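# Stand the workshop containers in their matching nests

### The arm

A 7-joint arm with a two-finger parallel gripper is mounted at the origin on a cart in front of the work surface, level with it; the furniture and walls round the work are solid. World frame = base frame: x ahead of the robot, y to its left, z up, the work surface at z = 0. Lengths are in m, angles in rad, forces in N, time in s.
With the tool pointing down it reaches from about 0.4 to 0.85 m from the base axis. Payload 10.4 kg.
Tool frame: the origin (TCP) lies at the very end of the fingers, on their centre line; the grasp point (between the pads) lies 19 mm behind it; z points along the fingers, y is the line along which they close (so a half turn about z gives the same grasp; the last joint's range is limited). The gripper opens to 85 mm and grips with 20 to 120 N. Pads are 22 mm wide; open, the fingers measure 114 mm over their backs; the gripper's body (76 mm by 85 mm) begins 54 mm behind the grasp point. The pads swing forward as they close: fully open they stand 13 mm farther back than shut.
Start: joints at [-1.264, 0.332, -0.065, 1.46, 0.022, 1.35, -0.088], TCP at [0.202, 0.591, 0.231] pointing down, gripper open.
Joint ranges: [-2.6, 2.6], [-0.5, 2.12], [-1.47, 1.34], [0.16, 2.42], [-1.27, 4.41], [0.06, 2.06], [-2.6, 2.6]. Speed limits (rad/s): [2.22, 2.22, 2.79, 2.79, 3.14, 3.14, 3.14].

### API

Orientations are given as [roll, pitch, yaw] about the fixed x, y, z axes, in that order (R = Rz(yaw) Ry(pitch) Rx(roll)).
In Python, from bench import ctrl, eyes gives the robot as it stands.
- The arm moves only by the shell command python3 -m creep 'ROWS' [OPENING] [FORCE]. ROWS is text: rows parted by semicolons, each of 4 numbers parted by spaces: the shift along the tool's x, y, z in mm, then the turn about the tool's z in degrees. A call has 1 to 20 rows; each row shifts and turns the commanded pose from where the row before left it, along the tool's axes as they then stand; what a row does not reach is not made up. A row lasts 1/8 s, in which the tool goes at most 62.5 mm and 10.7 degrees, less where a joint would pass 70% of its speed; a pose out of reach is approached as far as the arm can. A call with a gripper value outside its range is refused whole. OPENING is the finger opening in mm, from 0 to 85.4, set as the call begins (- or left out, the last holds). The fingers move at their own pace and stop on an object; FORCE is the grip in N (left out, the last holds). Time passes only in rows, so rows that do not move let the fingers close. It gives the time, the measured TCP pose, the force, the opening and the grip force at its end, in the units of the state.
- ctrl.state(): the state, without advancing time (a new reading comes with each control period).
- eyes.capture(name): name is "side" or "top" or "wrist"; returns the picture (480x640x3 uint8, red, green, blue); there is no depth.
- eyes.camera_params(name): a dict with "fovy" (degrees; the focal length in pixels is half the picture's height over the tangent of half this angle, whatever the lens; pixels are square), "cx", "cy" (the principal point, pixels), "rvec" (rotation vector, rad) and "tvec" (3), from world to camera coordinates, as OpenCV has them. Camera axes: x right, y down, z forward; pixel columns grow to the right and rows downward; lengths in m; the calibration is good to about 2 mm. A picture is of the moment at which its call begins: read the wrist's pose just before it. camera_params takes no time and is no camera call; for the wrist camera it gives the pose at the moment of the call.
- ctrl.close_job(): hands the job in; it is judged then, once.
The state is a dict: "time": time; "q": joint angles; "joint_velocities": joint speeds; "tau": joint torques, N m; "position": TCP position; "tool_rot": TCP orientation; "ft_force": force on the tool from outside, world axes, zero at the start; "moment": the same for the moment, N m; "opening": opening from 0.0 (shut) to 1.0 (fully open); "grip_force": force on a finger pad.
Only numpy, scipy, OpenCV 4.12 (cv2) and the standard library are available. Lean on these libraries where they do the work, as an engineer would, in place of code of your own. Each camera call takes 0.05 s, during which the arm holds its last target. There are 200 camera calls.

### The job

Put the grease tin, the spray can, the sealer bottle and the polish bottle away, each into the block whose recess has the shape and size of its foot: the tin in the large round recess, the can in the small round one, the slim red bottle in the square one and the flat teal bottle in the oblong one. Set each down on the floor of its recess, upright and not dropped, do not knock any of them over, and leave the torch and the tape roll where they lie.

Things in the scene. Friction and masses are not known exactly. Their poses are not given: they have to be found in the camera images.
- grease_tin: low round yellow tin with a press lid, 75 mm high; body 68 mm across up to 66 mm height, lid rim 70 mm across above that; up to 0.65 kg. Stands upright on the bench. Origin: centre of its underside; z up. Its home is the large round recess. Much lower than its neighbours: mind the gripper's body.
- spray_can: round blue spray can with cap, 150 mm high; body 53 mm across up to 135 mm height, cap 38 mm across above; up to 0.42 kg. Stands upright. Origin: centre of its underside; z up. Its home is the small round recess.
- sealer_bottle: slim square red bottle with a pointed white nozzle cap, 154 mm high; square body 38 x 38 mm with rounded corners, turned: its flat sides look 1.07 rad (and each quarter turn on) counter-clockwise from its own x axis, up to 85 mm height, nozzle cap 25 mm across above; up to 0.17 kg. Stands upright. Origin: centre of its underside; z up. Its home is the square recess.
- polish_bottle: flat teal bottle with a dark blue screw cap, 171 mm high; body 51 mm wide along its own x and 71 mm along its own y up to 140 mm height, cap 35 mm across above; up to 0.43 kg. Stands upright. Origin: centre of its underside; z up. Its home is the oblong recess, the bottle's y along the long way of the recess (either way round).
- nest_large_round: fixed square grey plastic block, 100 x 100 mm, 22 mm high, flat on the bench, a screw head in each corner and a recess with dark rubber floor in its middle. Recess: round, 86 mm across, 14 mm deep, its floor 8 mm above the bench. Origin: centre of the block's underside, under the recess's centre; z up, x and y along the block's sides. Lies in any of four places.
- nest_small_round: fixed square grey plastic block, 100 x 100 mm, 22 mm high, flat on the bench, a screw head in each corner and a recess with dark rubber floor in its middle. Recess: round, 70 mm across, 14 mm deep, its floor 8 mm above the bench. Origin: centre of the block's underside, under the recess's centre; z up, x and y along the block's sides. Lies in any of four places.
- nest_square: fixed square grey plastic block, 100 x 100 mm, 22 mm high, flat on the bench, a screw head in each corner and a recess with dark rubber floor in its middle. Recess: square, 54 x 54 mm, its sides parallel to the block's, 14 mm deep, its floor 8 mm above the bench. Origin: centre of the block's underside, under the recess's centre; z up, x and y along the block's sides. Lies in any of four places.
- nest_oblong: fixed square grey plastic block, 100 x 100 mm, 22 mm high, flat on the bench, a screw head in each corner and a recess with dark rubber floor in its middle. Recess: a rectangle, 67 mm along the block's x and 87 mm along its y, 14 mm deep, its floor 8 mm above the bench. Origin: centre of the block's underside, under the recess's centre; z up, x and y along the block's sides. Lies in any of four places.
- torch: black hand torch lying on the bench, 142 mm long, 33 mm high; a bystander, not part of the job. Origin: centre of its underside.
- tape_roll: roll of black tape lying flat, 104 mm across, 24 mm high; a bystander, not part of the job. Origin: centre of its underside.

How it is judged:
At the end, for the whole second after the job is handed in: Each of the four containers stands released, upright (within 0.1 rad) and at rest on the floor of its own recess: its origin within 13 mm of the block's centre line and 4 to 12 mm above the block's underside (8 mm when flat) (horizontal distance between grease_tin and nest_large_round below 0.013 m and z of grease_tin in the frame of nest_large_round between 0.004 and 0.012 m and angle between each of grease_tin, spray_can, sealer_bottle, polish_bottle's own z axis and vertical below 0.1 rad and linear speed of each of grease_tin, spray_can, sealer_bottle, polish_bottle below 0.02 m/s and contact force between the fingers and grease_tin below 0.1 N and horizontal distance between spray_can and nest_small_round below 0.013 m and z of spray_can in the frame of nest_small_round between 0.004 and 0.012 m and contact force between the fingers and spray_can below 0.1 N and horizontal distance between sealer_bottle and nest_square below 0.013 m and z of sealer_bottle in the frame of nest_square between 0.004 and 0.012 m and contact force between the fingers and sealer_bottle below 0.1 N and horizontal distance between polish_bottle and nest_oblong below 0.013 m and z of polish_bottle in the frame of nest_oblong between 0.004 and 0.012 m and contact force between the fingers and polish_bottle below 0.1 N); the robot touches nothing.
It fails at once if a container is tipped over (more than 40 degrees from upright) (angle between any of grease_tin, spray_can, sealer_bottle, polish_bottle's own z axis and vertical above 0.7 rad).
It fails at once if a container is dropped (moves freely faster than 0.8 m/s, a fall of about 3 cm) ((linear speed of grease_tin above 0.8 m/s and contact force between the fingers and grease_tin below 0.1 N) or (linear speed of spray_can above 0.8 m/s and contact force between the fingers and spray_can below 0.1 N) or (linear speed of sealer_bottle above 0.8 m/s and contact force between the fingers and sealer_bottle below 0.1 N) or (linear speed of polish_bottle above 0.8 m/s and contact force between the fingers and polish_bottle below 0.1 N)).
It fails at once if the torch is shifted by more than 3 cm (distance of torch from where it was at the start of the episode above 0.03 m).
It fails at once if the tape roll is shifted by more than 3 cm (distance of tape_roll from where it was at the start of the episode above 0.03 m).
It also fails if it takes over 106 s, if anything falls off the work surface, if the arm or the gripper's body presses on something with over 40 N, if the wrist force passes 120 N, or if a joint passes its speed limit or range.

## Working session

There is one attempt and no reset: what is moved stays moved. The work goes in short steps, Python scripts to look and compute and a shell command to move; the robot and the scene stay as the last step left them, time stands still between calls to the robot, and variables do not carry over. Pictures are saved under pics/ and viewed, at most 14 in all, crops included, and the job is handed in when it is done.

```bash
ls; mkdir -p pics
python3 - <<'E'
from bench import ctrl, eyes
import cv2,json
for n in("top","side"):
    im=eyes.capture(n); cv2.imwrite(f"pics/{n}0.png",im[:,:,::-1]); print(n,eyes.camera_params(n))
s=ctrl.state(); print({k:s[k] for k in("time","position","tool_rot","opening","ft_force")})
E
```

```text
pics
top {'fovy': 53.638859881778245, 'cx': 325.8574345629177, 'cy': 235.2628477345302, 'rvec': array([ 2.1397259 , -2.20314478,  0.06823455]), 'tvec': array([0.26446789, 0.55877175, 0.94679451])}
side {'fovy': 49.3762709414766, 'cx': 316.6470826567319, 'cy': 236.3105245766885, 'rvec': array([ 0.15744447, -2.77243931,  1.3311973 ]), 'tvec': array([ 0.57650801, -0.09502834,  1.06678002])}
{'time': 0.1, 'position': array([0.20230269, 0.59096649, 0.23058826]), 'tool_rot': array([-3.14026071e+00,  8.34234982e-05,  2.81179578e+00]), 'opening': 0.9983443316109475, 'ft_force': array([-0.33058349,  0.61323889, -0.07093393])}
```

View pics/top0.png

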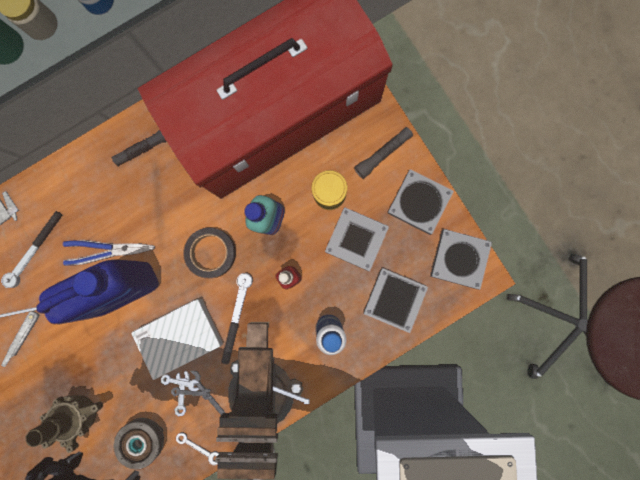

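View pics/side0.png

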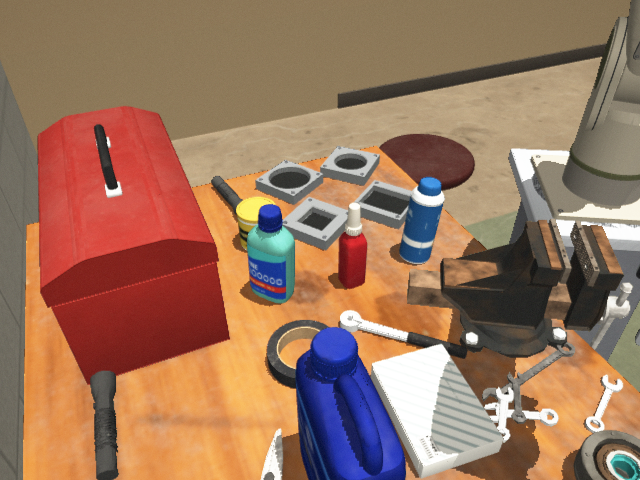

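The top view shows the nests: large round (420,201), square (357,239), small round (461,258) and oblong (396,299). It also shows the tin lid (330,189), polish cap (255,212), sealer (288,275), can cap (330,340), torch (384,153) and tape (210,251). The side view shows the same objects, and all four containers are upright.

```bash
cat > h.py <<'E'
import numpy as np,cv2
from bench import ctrl,eyes
def K(p):
    f=240/np.tan(np.radians(p["fovy"]/2)); return f,p["cx"],p["cy"]
def unproj(p,uv,z):
    f,cx,cy=K(p); R=cv2.Rodrigues(p["rvec"])[0]; c=-R.T@p["tvec"]
    uv=np.atleast_2d(uv).astype(float)
    d=np.c_[(uv[:,0]-cx)/f,(uv[:,1]-cy)/f,np.ones(len(uv))]@R
    return (c+d*((z-c[2])/d[:,2])[:,None])[:,:2]
def proj(p,X):
    f,cx,cy=K(p); c=cv2.Rodrigues(p["rvec"])[0]@np.asarray(X)+p["tvec"]; return np.array([f*c[0]/c[2]+cx,f*c[1]/c[2]+cy])
def blob(mask,near,r=40):
    m=mask.astype(np.uint8); y,x=np.ogrid[:480,:640]
    m[(x-near[0])**2+(y-near[1])**2>r*r]=0
    n,l,s,c=cv2.connectedComponentsWithStats(m)
    i=1+np.argmax(s[1:,4]); cs,_=cv2.findContours((l==i).astype(np.uint8),cv2.RETR_EXTERNAL,cv2.CHAIN_APPROX_NONE)
    return c[i],s[i,4],max(cs,key=len)[:,0,:]
def go(target,yaw,z):
    "rows needed: tool-frame shift mm (turn last), turn deg"
    s=ctrl.state(); p=s["position"]; y=s["tool_rot"][2]; d=np.array(target)-p[:2]
    t=np.degrees(-(yaw-y)); t=(t+90)%180-90
    return np.round([1e3*(np.cos(y)*d[0]+np.sin(y)*d[1]),1e3*(np.sin(y)*d[0]-np.cos(y)*d[1]),1e3*(p[2]-z),t],1)
E
python3 - <<'E'
from h import *
T=cv2.imread("pics/top0.png");S=cv2.imread("pics/side0.png")
pt=eyes.camera_params("top");ps=eyes.camera_params("side")
H=cv2.cvtColor(T,cv2.COLOR_BGR2HSV).astype(int);h,s,v=H[...,0],H[...,1],H[...,2]
def rep(n,mask,near,z,r=30):
    c,a,k=blob(mask,near,r); w=unproj(pt,k+0.0,z).astype(np.float32)
    (cx,cy),(a1,b1),ang=cv2.minAreaRect(w*1000)
    print(n,"px",c.round(1),a,"mean",unproj(pt,c,z)[0].round(4),"rect",round(cx,1),round(cy,1),round(a1,1),round(b1,1),round(ang,1),"circ",[np.round(q,1) for q in cv2.minEnclosingCircle(w*1000)])
grey=(s<45)&(v>95)
for n,c in dict(LR=(420,201),SQ=(357,239),SR=(461,258),OB=(396,299)).items():
    rep(n,grey,c,.022,40); rep(n+"rec",(v<80),c,.015,30)
rep("tin",(h>18)&(h<35)&(s>120)&(v>120),(330,189),.075)
rep("can cap",(h>95)&(h<120)&(s>90)&(v>110),(331,341),.150,12)
rep("sealer",((h<8)|(h>172))&(s>120),(288,276),.085,18)
rep("nozzle",(s<110)&(v>120),(286,274),.12,14)
rep("pol cap",(h>108)&(h<130)&(s>120)&(v>60),(256,212),.171,16)
rep("pol body",(h>75)&(h<100)&(s>80),(262,215),.13,30)
print(proj(pt,[.202,.591,.23]),proj(pt,[0,0,0]),proj(pt,[.6,0,0]))
a=[cv2.resize(T[145:375,235:355],None,fx=3.4,fy=2.6,interpolation=3)[:598]]
a=[cv2.resize(T[y-30:y+30,x-30:x+30],(300,300),interpolation=3) for x,y in((262,215),(288,276),(330,335),(330,189))]
cv2.imwrite("pics/c1.png",np.vstack([np.hstack(a[:2]),np.hstack(a[2:])]))
b=cv2.resize(S[170:310,230:450],None,fx=3.5,fy=3.5,interpolation=3);cv2.imwrite("pics/c2.png",b)
E
```

```text
LR px [419.7 201.2] 1047 mean [0.6309 0.0531] rect 630.4 52.4 99.5 100.6 61.0 circ [array([630.4,  52.4]), np.float64(69.4)]
LRrec px [420.4 201.8] 1237 mean [0.6307 0.0503] rect 630.4 50.2 80.8 79.5 88.2 circ [array([631.3,  50. ]), np.float64(41.7)]
SQ px [356.5 238.7] 1744 mean [0.5576 0.1855] rect 557.5 185.4 100.2 100.7 64.8 circ [array([557.5, 185.1]), np.float64(68.6)]
SQrec px [356.4 239.3] 586 mean [0.5568 0.1854] rect 557.0 185.1 50.0 51.1 65.1 circ [array([556.5, 185.3]), np.float64(34.7)]
SR px [465.2 256.1] 1776 mean [ 0.5155 -0.0341] rect 522.0 -43.7 127.0 132.9 73.2 circ [array([516.3, -30.4]), np.float64(76.2)]
SRrec px [461.1 259.2] 838 mean [ 0.5095 -0.0275] rect 509.5 -28.1 66.9 65.5 73.3 circ [array([510. , -28.1]), np.float64(33.9)]
OB px [395.4 299.1] 1117 mean [0.4327 0.111 ] rect 431.3 111.1 101.2 101.7 65.8 circ [array([431.1, 111.2]), np.float64(69.5)]
OBrec px [395.4 300.4] 1323 mean [0.4296 0.1101] rect 430.1 109.7 65.0 85.0 66.0 circ [array([429.9, 109.7]), np.float64(51.4)]
tin px [329.  187.9] 993 mean [0.6549 0.2384] rect 654.9 238.5 66.6 67.3 88.2 circ [array([655.2, 238.4]), np.float64(35.2)]
can cap px [331.4 342.3] 271 mean [0.368  0.2416] rect 367.6 242.3 31.5 29.3 88.5 circ [array([368.8, 241.7]), np.float64(16.5)]
sealer px [290.1 276.7] 218 mean [0.4841 0.3175] rect 484.0 321.5 38.7 41.7 32.4 circ [array([484.6, 321.6]), np.float64(23.5)]
nozzle px [284.7 278.3] 136 mean [0.4816 0.3242] rect 481.5 323.1 27.4 21.5 81.3 circ [array([483.4, 322.9]), np.float64(14.0)]
pol cap px [253.1 211.2] 217 mean [0.6005 0.3718] rect 600.9 371.9 28.1 28.2 88.2 circ [array([600.4, 371.4]), np.float64(14.9)]
pol body px [257.5 224.7] 169 mean [0.581 0.371] rect 581.2 368.9 26.2 41.2 11.7 circ [array([588.8, 370.2]), np.float64(21.0)]
[111.20181297 462.94147543] [458.4606282  515.42887166] [443.86463666 216.65005113]
```

View pics/c1.png

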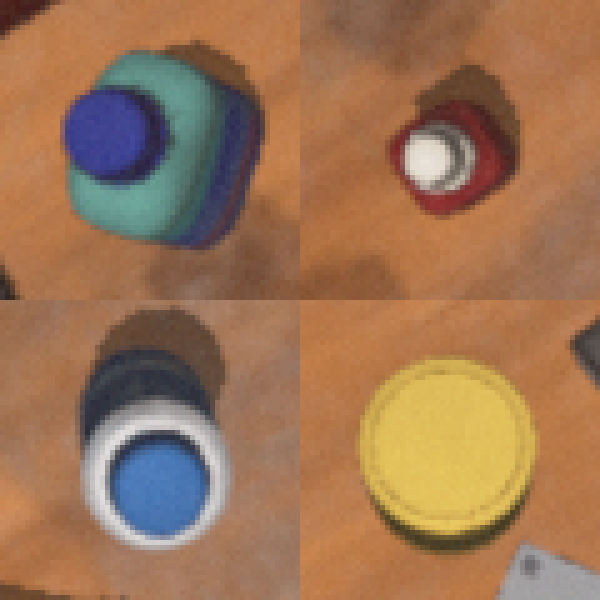

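View pics/c2.png

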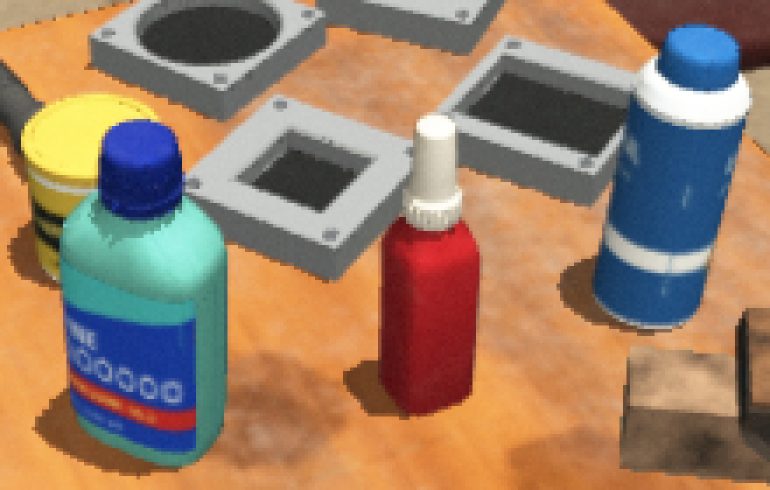

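The crops show the polish bottle's flat label face running roughly along (260,110)→(205,245) in the top crop. The sealer has a narrow tapered nozzle above a collar. Next I triangulate the caps and get the bottle's yaw from the label edges.

```bash
cat >> h.py <<'E'
def tri(pt,a,ps,b):
    P=[]
    for p in(pt,ps):
        f,cx,cy=K(p); P.append(np.array([[f,0,cx],[0,f,cy],[0,0,1]])@np.c_[cv2.Rodrigues(p["rvec"])[0],p["tvec"]])
    X=cv2.triangulatePoints(P[0],P[1],np.float64(a),np.float64(b)).ravel(); return X[:3]/X[3]
E
python3 - <<'E'
from h import *
pt=eyes.camera_params("top");ps=eyes.camera_params("side")
c2=lambda x,y:(230+(x+.5)/3.5-.5,170+(y+.5)/3.5-.5)
print("polish captop",tri(pt,(252.8,211.4),ps,c2(141,131)))
print("nozzle tip",tri(pt,(284.4,277.5),ps,c2(435,120)))
print("can cap",tri(pt,(331.4,342.3),ps,c2(703,40)))
print("tin top",tri(pt,(329,187.9),ps,c2(90,122)))
for a,b,z in(((65,303),(195,320),.08),((70,395),(195,412),.04),((70,440),(180,468),.0)):
    w=unproj(ps,[c2(*a),c2(*b)],z); d=w[1]-w[0]; print("label",w.round(3).tolist(),np.degrees(np.arctan2(d[1],d[0])))
w=unproj(pt,[(232+52,185+21),(232+41,185+49)],.0); d=w[1]-w[0]; print("top label",np.degrees(np.arctan2(d[1],d[0])))
print("tin go",go((.655,.238),np.radians(161),.024))
E
```

```text
polish captop [0.5996666  0.37142645 0.17614244]
nozzle tip [0.4842207  0.32113344 0.1545997 ]
can cap [0.36879431 0.24155431 0.15120026]
tin top [0.65541779 0.2386331  0.08318101]
label [[0.64, 0.369], [0.582, 0.374]] 175.0256638302232
label [[0.638, 0.385], [0.582, 0.39]] 175.2899490658274
label [[0.645, 0.374], [0.591, 0.386]] 167.24964165188086
top label 157.3797374041175
tin go [-5.426e+02 -1.873e+02  2.066e+02  1.000e-01]
```

```bash
python3 -m creep '-30 -10 -5 0;-34 -12 0 0;-34 -12 0 0;-34 -12 0 0;-34 -12 0 0;-34 -12 0 0;-34 -12 0 0;-34 -12 0 0;-34 -12 0 0;-34 -12 0 0;-34 -12 0 0;-34 -12 0 0;-34 -12 0 0;-34 -12 0 0;-34 -12 0 0;-34 -12 0 0;0 0 0 0;0 0 0 0' 85
python3 - <<'E'
from h import *
print(go((.655,.238),np.radians(161),.024)); pw=eyes.camera_params("wrist");im=eyes.capture("wrist");cv2.imwrite("pics/w1.png",im[:,:,::-1])
print(pw["tvec"],proj(pw,[.655,.238,.075]),proj(pw,[.6,.3715,.171]))
E
```

```text
time: 2.35
position: [0.6512, 0.2373, 0.2358]
tool_rot: [-3.142, -0.001, 2.812]
ft_force: [-0.6, -0.5, 0.2]
opening: 0.997
grip_force: 0.0
[-3.300e+00  1.900e+00  2.118e+02  1.000e-01]
[-0.43396396 -0.55547109  0.21702075] [321.37635135 216.6728023 ] [513.09138757 100.18141477]
```

View pics/w1.png

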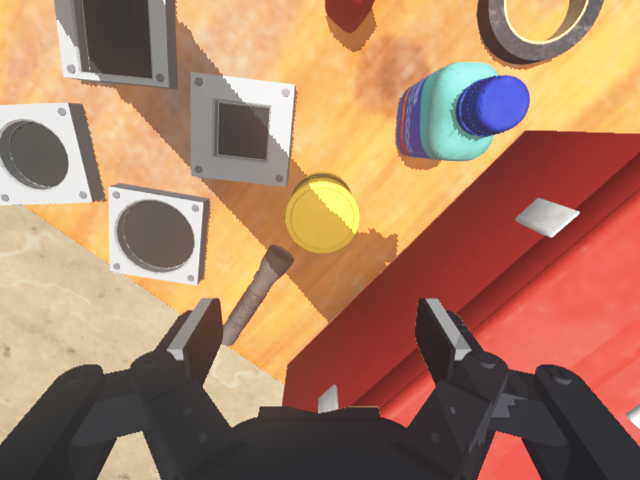

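The wrist view shows the tin at (322,214), against a prediction of (321,217), so the position is good. The toolbox face is about 80 mm away and the torch head is at (280,260), clear of the finger line. Descending.

```bash
python3 -m creep '-3 2 20 0;0 0 30 0;0 0 30 0;0 0 30 0;0 0 20 0;0 0 0 0;0 0 0 0'
python3 - <<'E'
from h import *
print(go((.655,.238),np.radians(161),.024)); pw=eyes.camera_params("wrist");im=eyes.capture("wrist")
h=cv2.cvtColor(im,cv2.COLOR_RGB2HSV).astype(int);m=(h[...,0]>18)&(h[...,0]<35)&(h[...,1]>120)&(h[...,2]>60)
c,a,k=blob(m,proj(pw,[.655,.238,.075]),90);w=unproj(pw,k,.075);print(c,a,cv2.minEnclosingCircle((w*1000).astype(np.float32)))
E
```

```text
time: 3.28
position: [0.6558, 0.238, 0.1074]
tool_rot: [3.14, 0.001, 2.812]
ft_force: [-0.3, 0.1, -0.2]
opening: 0.989
grip_force: 0.0
[ 0.8 -0.2 83.4  0.1]
[326.38466034 256.87896275] 13690 ((650.941162109375, 245.36251831054688), 43.869346618652344)
```

```bash
python3 -m creep '0 0 15 0;0 0 15 0;0 0 15 0;0 0 0 0' ;python3 -m creep '0 0 12 0;0 0 12 0;0 0 12 0;0 0 0 0;0 0 0 0';  python3 -m creep '0 0 0 0;0 0 0 0;0 0 0 0;0 0 0 0;0 0 0 0;0 0 0 0;0 0 0 0;0 0 0 0' 50 60
```

```text
time: 3.82
position: [0.6541, 0.2372, 0.0591]
tool_rot: [-3.139, -0.002, 2.812]
ft_force: [0.9, 0.2, 0.7]
opening: 0.999
grip_force: 0.0
time: 4.45
position: [0.6555, 0.2377, 0.0256]
tool_rot: [3.141, 0.0, 2.812]
ft_force: [0.0, -0.3, 1.6]
opening: 0.994
grip_force: 0.0
time: 5.45
position: [0.6559, 0.2382, 0.0267]
tool_rot: [3.14, 0.001, 2.812]
ft_force: [-0.0, 1.1, 5.5]
opening: 0.797
grip_force: 65.6
```

```bash
python3 -m creep '0 0 -10 0;0 0 -25 0;0 0 -30 0;0 0 -30 0;0 0 -10 0;0 0 0 0'
python3 - <<'E'
from h import *
print(go((.6304,.052),np.radians(161),.036))
pw=eyes.camera_params("wrist");im=eyes.capture("wrist");cv2.imwrite("pics/w2.png",im[:,:,::-1])
E
```

```text
time: 6.2
position: [0.6551, 0.2375, 0.1301]
tool_rot: [3.142, -0.0, 2.812]
ft_force: [-0.5, -0.3, -7.4]
opening: 0.795
grip_force: 69.5
[-3.670e+01 -1.835e+02  9.410e+01  1.000e-01]
```

View pics/w2.png

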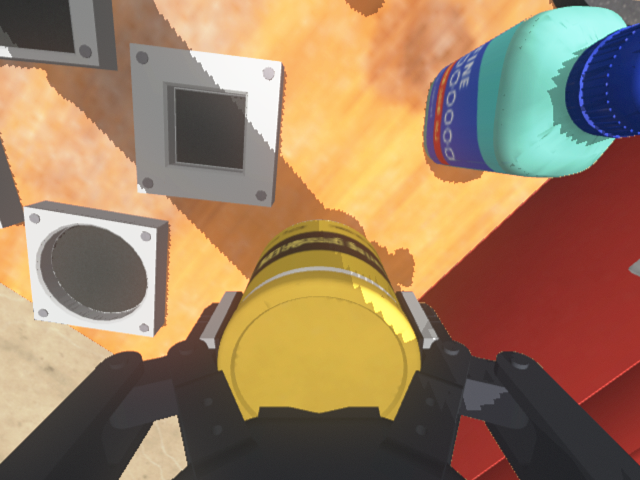

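The tin is held level between the pads, with its lid centred near (318,350). Moving to the large round recess.

```bash
python3 -m creep '-3 -14 0 0;-6 -30 0 0;-6 -30 0 0;-6 -30 0 0;-6 -30 0 0;-6 -30 0 0;-4 -20 0 0;0 0 0 0;0 0 0 0'
python3 - <<'E'
from h import *
print(go((.6304,.052),np.radians(161),.0355)); s=ctrl.state()["position"]
pw=eyes.camera_params("wrist");im=eyes.capture("wrist");cv2.imwrite("pics/w3.png",im[:,:,::-1])
print(s,unproj(pw,[(319,352)],s[2]+.049));
E
```

```text
time: 7.38
position: [0.6306, 0.0526, 0.13]
tool_rot: [3.141, -0.001, 2.813]
ft_force: [0.2, 0.1, -5.8]
opening: 0.791
grip_force: 69.5
[-0.  -0.6 94.5  0.2]
[0.63057527 0.05262628 0.13003167] [[0.62311437 0.05462178]]
```

View pics/w3.png

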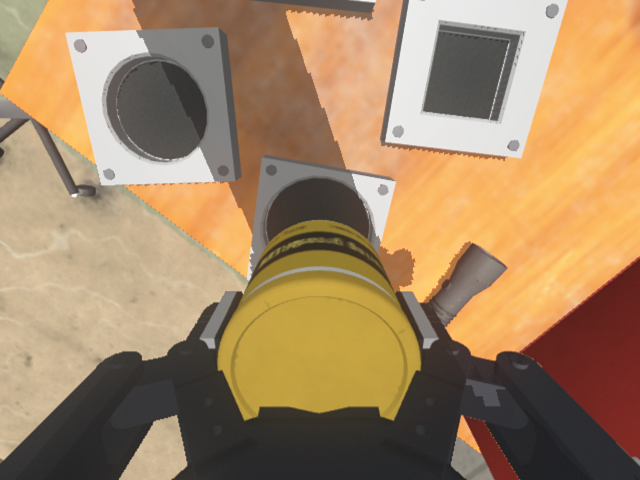

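The tin is over the recess. Descending with a small -3 mm correction along tool x.

```bash
python3 -m creep '-3 0 10 0;0 0 25 0;0 0 25 0;0 0 15 0;0 0 10 0;0 0 4 0;0 0 0 0;0 0 0 0';python3 -m creep '0 0 3 0;0 0 2 0;0 0 0 0;0 0 0 0'
```

```text
time: 8.43
position: [0.634, 0.0507, 0.0421]
tool_rot: [3.141, 0.001, 2.812]
ft_force: [0.1, -1.3, -5.6]
opening: 0.792
grip_force: 69.6
time: 8.93
position: [0.6335, 0.0506, 0.0363]
tool_rot: [3.141, 0.0, 2.812]
ft_force: [-0.8, 0.7, -5.1]
opening: 0.794
grip_force: 69.6
```

```bash
python3 -m creep '0 0 1 0;0 0 0 0;0 0 0 0';python3 -m creep '0 0 1 0;0 0 0 0;0 0 0 0'; python3 -m creep '0 0 1 0;0 0 0 0;0 0 0 0'
```

```text
time: 9.3
position: [0.6335, 0.0506, 0.0353]
tool_rot: [3.142, -0.0, 2.812]
ft_force: [0.3, -0.1, -5.7]
opening: 0.795
grip_force: 69.6
time: 9.68
position: [0.6338, 0.0506, 0.0347]
tool_rot: [3.141, 0.001, 2.812]
ft_force: [-1.5, 0.4, 0.7]
opening: 0.797
grip_force: 69.0
time: 10.05
position: [0.634, 0.0507, 0.0346]
tool_rot: [3.141, 0.001, 2.812]
ft_force: [-5.4, -0.6, 8.2]
opening: 0.796
grip_force: 68.6
```

Touchdown felt at the expected height. Release and rise.

```bash
python3 -m creep '0 0 0 0;0 0 0 0;0 0 0 0;0 0 0 0;0 0 -10 0;0 0 -15 0;0 0 -25 0;0 0 -30 0;0 0 -40 0;0 0 -40 0;0 0 -40 0;0 0 -15 0;0 0 0 0' 85.4
python3 - <<'E'
from h import *
pt=eyes.camera_params("top");T=eyes.capture("top");cv2.imwrite("pics/top1.png",T[:,:,::-1])
H=cv2.cvtColor(T,cv2.COLOR_RGB2HSV).astype(int);h,s,v=H[...,0],H[...,1],H[...,2]
c,a,k=blob((h>18)&(h<35)&(s>120)&(v>120),proj(pt,[.631,.052,.083]),30);print(a,unproj(pt,c,.083))
print(go((.3685,.2415),np.radians(161),.085))
E
```

```text
time: 11.68
position: [0.6339, 0.0505, 0.2495]
tool_rot: [3.14, 0.002, 2.812]
ft_force: [0.4, -0.8, -0.5]
opening: 1.001
grip_force: 0.0
934 [[0.63341604 0.05097433]]
[3.124e+02 9.490e+01 1.629e+02 1.000e-01]
```

Tin is in place, about 3 mm off centre. Going to the can.

```bash
python3 -m creep '15 5 0 0;32 10 0 0;32 10 0 0;32 10 0 0;32 10 0 0;32 10 0 0;32 10 0 0;32 10 0 0;32 10 0 0;28 7 0 0;13 3 0 0;0 0 0 0;0 0 0 0'
python3 - <<'E'
from h import *
print(go((.3685,.2415),np.radians(161),.085))
pw=eyes.camera_params("wrist");im=eyes.capture("wrist")[:,:,::-1].copy()
for z in(.15,.135): cv2.drawMarker(im,tuple(int(a) for a in proj(pw,[.3685,.2415,z])),(0,0,255),0,10)
cv2.imwrite("pics/w4.png",im)
E
```

```text
time: 13.35
position: [0.3697, 0.2408, 0.2481]
tool_rot: [-3.141, 0.0, 2.811]
ft_force: [-0.2, -0.3, 0.1]
opening: 1.001
grip_force: 0.0
[  1.4   0.3 163.1   0. ]
```

View pics/w4.png

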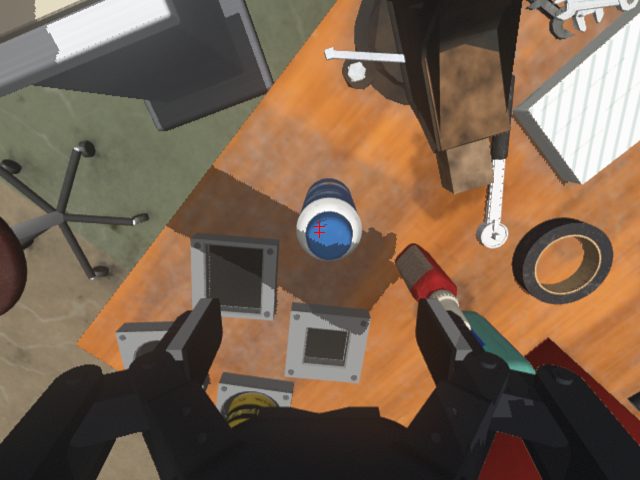

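The cap centre appears at about (328,237), but the marker is at (320,230). I'll check the wrist view's calibration against a nest.

Run:
```python
from h import *
pw=eyes.camera_params("wrist");im=eyes.capture("wrist")
H=cv2.cvtColor(im,cv2.COLOR_RGB2HSV).astype(int);h,s,v=H[...,0],H[...,1],H[...,2]
for n,X in dict(OB=[.4308,.1108,.022],SQ=[.5575,.1854,.022]).items():
    p=proj(pw,X); c,a,k=blob((s<60)&(v>75),p,75); r=cv2.minAreaRect(k.astype(np.float32)); print(n,p,c,r)
c,a,k=blob((h>95)&(h<120)&(s>90)&(v>90),(328,237),26);print(c,a,cv2.minEnclosingCircle(k.astype(np.float32)),unproj(pw,c,.15))
pt=eyes.camera_params("top");T=eyes.capture("top");print(proj(pt,[.3685,.2415,.15]),proj(pt,[.3685,.2415,.135]))
cv2.imwrite("pics/t2.png",cv2.resize(T[300:380,280:380,::-1],(500,400),interpolation=3))
```

```text
OB [233.27082895 279.78983943] [229.20372184 285.76656872] ((230.52322387695312, 290.6551818847656), (92.0032730102539, 105.41143035888672), 7.431407928466797)
SQ [325.81171097 347.21659921] [324.86255124 345.58162527] ((327.4356384277344, 342.6435852050781), (80.00099182128906, 74.62779235839844), 5.710593223571777)
[328.77189781 234.88746959] 1644 ((328.5, 235.0), 23.436182022094727) [[0.3725198  0.24716238]]
[331.44548927 341.95984651] [331.50661928 340.75033461]
```

View pics/t2.png

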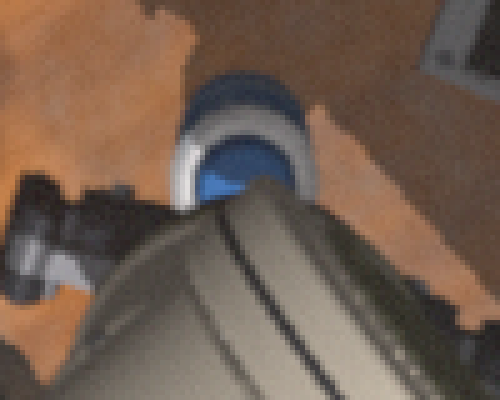

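Run:
```python
from h import *
T=cv2.cvtColor(eyes.capture("top"),cv2.COLOR_RGB2BGR);O=cv2.imread("pics/top0.png")
S=cv2.cvtColor(eyes.capture("side"),cv2.COLOR_RGB2BGR);SO=cv2.imread("pics/side0.png")
def m(O,T,x0,y0,x1,y1,n):
    r=cv2.matchTemplate(T[y0-10:y1+10,x0-10:x1+10],O[y0:y1,x0:x1],cv2.TM_CCOEFF_NORMED);_,v,_,l=cv2.minMaxLoc(r);print(n,l[0]-10,l[1]-10,round(v,3))
m(O,T,330,205,390,270,"SQ");m(O,T,430,225,495,290,"SR");m(O,T,185,225,235,280,"tape");m(O,T,315,315,345,340,"can");m(O,T,370,270,425,330,"OB")
m(O,T,270,262,300,290,"sealer");m(O,T,245,195,285,235,"polish");m(O,T,90,20,390,190,"box");
m(SO,S,400,180,440,262,"can side");m(SO,S,410,275,620,340,"vise side");m(SO,S,340,205,368,285,"sealer side");m(SO,S,360,185,410,220,"OB side")
cv2.imwrite("pics/s2.png",S)
print(ctrl.state()["ft_force"])
```

```text
SQ 0 0 0.85
SR 0 0 0.997
tape 0 0 0.996
can -2 -4 0.756
OB 0 0 0.86
sealer 0 0 0.994
polish 2 1 0.923
box 0 0 0.982
can side -2 1 0.873
vise side 0 0 0.96
sealer side 0 0 0.935
OB side 0 0 0.85
[ 0.90564293 -0.02000833 -0.01462286]
```

View pics/s2.png

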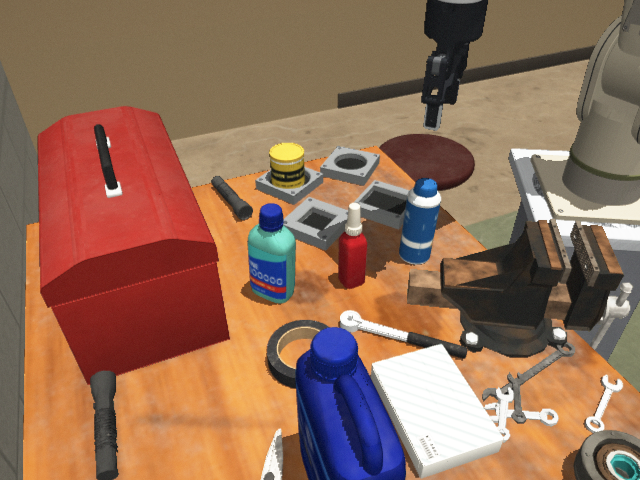

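The can has moved a few mm since the start (top view -2,-4 px) and the polish bottle slightly too. So I'll use fresh measurements before each grasp. The can is now at about (.3735,.2465).

```bash
python3 - <<'E'
from h import *
print(go((.3735,.2465),np.radians(161),.085))
E
python3 -m creep '-2 6 10 0;0 0 25 0;0 0 25 0;0 0 10 0;0 0 0 0;0 0 0 0'
python3 - <<'E'
from h import *
pw=eyes.camera_params("wrist");im=eyes.capture("wrist")
H=cv2.cvtColor(im,cv2.COLOR_RGB2HSV).astype(int);h,s,v=H[...,0],H[...,1],H[...,2]
c,a,k=blob((h>95)&(h<120)&(s>90)&(v>90),proj(pw,[.3735,.2465,.15]),45);e=cv2.minEnclosingCircle(k.astype(np.float32));print(c,a,e,unproj(pw,[c,e[0]],.15))
E
```

```text
[-2.100e+00  6.400e+00  1.632e+02  1.000e-01]
time: 14.35
position: [0.3734, 0.2469, 0.1791]
tool_rot: [3.14, 0.001, 2.812]
ft_force: [0.1, -0.3, 0.7]
opening: 1.0
grip_force: 0.0
[320.06202046 270.53676471] 3128 ((320.0, 270.7213134765625), 32.0525016784668) [[0.37192054 0.24761885]
 [0.37201523 0.24755035]]
```

```bash
python3 -m creep '1 0 20 0;0 0 25 0;0 0 25 0;0 0 15 0;0 0 9 0;0 0 0 0;0 0 0 0';python3 -m creep '0 0 0 0;0 0 0 0;0 0 0 0;0 0 0 0;0 0 0 0;0 0 0 0;0 0 0 0;0 0 0 0;0 0 0 0;0 0 0 0' 35 50
python3 -m creep '0 0 -10 0;0 0 -20 0;0 0 -25 0;0 0 -20 0;0 0 0 0'
python3 - <<'E'
from h import *
print(go((.510,-.0275),np.radians(161),.093))
E
```

```text
time: 15.28
position: [0.3724, 0.2472, 0.085]
tool_rot: [3.141, 0.001, 2.812]
ft_force: [0.3, 1.1, 0.3]
opening: 1.002
grip_force: 0.0
time: 16.52
position: [0.3724, 0.2476, 0.085]
tool_rot: [3.14, 0.001, 2.812]
ft_force: [-1.5, 1.3, 5.4]
opening: 0.626
grip_force: 52.6
time: 17.15
position: [0.3725, 0.2471, 0.1605]
tool_rot: [3.14, 0.001, 2.812]
ft_force: [0.1, -0.5, -3.9]
opening: 0.624
grip_force: 52.9
[-2.191e+02 -2.152e+02  6.750e+01  1.000e-01]
```

```bash
python3 -m creep '-12 -12 0 0;-24 -24 0 0;-26 -25 0 0;-26 -25 0 0;-26 -25 0 0;-26 -25 0 0;-26 -25 0 0;-26 -25 0 0;-18 -18 0 0;-9 -11 0 0;0 0 0 0;0 0 0 0'
python3 - <<'E'
from h import *
print(go((.510,-.0275),np.radians(161),.093))
pt=eyes.camera_params("top");ps=eyes.camera_params("side");T=eyes.capture("top")
H=cv2.cvtColor(T,cv2.COLOR_RGB2HSV).astype(int);h,s,v=H[...,0],H[...,1],H[...,2]
for n,near,z in(("pol",(255,212),.171),):
    c,a,k=blob((h>108)&(h<130)&(s>120)&(v>60),near,16);print(n,c,a,unproj(pt,c,z))
pw=eyes.camera_params("wrist");im=eyes.capture("wrist");cv2.imwrite("pics/w5.png",im[:,:,::-1])
g=cv2.cvtColor(im,cv2.COLOR_RGB2HSV).astype(int)
p=proj(pw,[.51,-.0275,.022]);c,a,k=blob((g[...,1]<60)&(g[...,2]>75),p,110);print(p,c,a)
E
```

```text
time: 18.65
position: [0.5091, -0.0265, 0.159]
tool_rot: [3.141, -0.001, 2.813]
ft_force: [-0.5, -0.4, -2.6]
opening: 0.621
grip_force: 53.0
[-1.2 -0.6 66.   0.2]
pol [256.13157895 212.35964912] 228 [[0.5982712  0.36645387]]
[318.41378011 221.40872651] [303.79508939 214.48596968] 8838
```

View pics/w5.png

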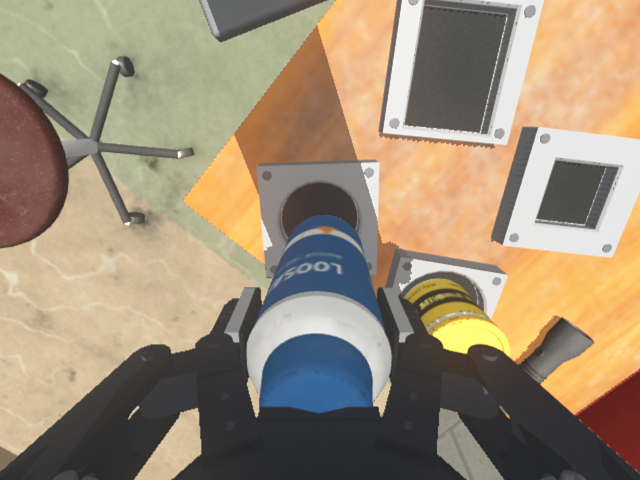

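The small round recess is centred at about (320,221), as predicted. Descending.

```bash
python3 -m creep '-1 0 10 0;0 0 20 0;0 0 18 0;0 0 10 0;0 0 4 0;0 0 0 0;0 0 0 0';python3 -m creep '0 0 2 0;0 0 1 0;0 0 0 0;0 0 0 0';python3 -m creep '0 0 1 0;0 0 0 0;0 0 0 0';python3 -m creep '0 0 1 0;0 0 0 0;0 0 0 0'
```

```text
time: 19.62
position: [0.5109, -0.0278, 0.0978]
tool_rot: [3.141, 0.001, 2.812]
ft_force: [0.5, -0.2, -3.0]
opening: 0.62
grip_force: 53.0
time: 20.12
position: [0.5105, -0.0278, 0.0943]
tool_rot: [3.142, 0.0, 2.812]
ft_force: [-0.1, 0.3, -4.0]
opening: 0.625
grip_force: 53.0
time: 20.5
position: [0.5105, -0.0278, 0.0933]
tool_rot: [3.142, -0.0, 2.812]
ft_force: [0.0, -0.1, -3.8]
opening: 0.624
grip_force: 53.0
time: 20.88
position: [0.5111, -0.0279, 0.0932]
tool_rot: [3.141, 0.001, 2.812]
ft_force: [-1.7, -1.0, 5.3]
opening: 0.619
grip_force: 53.1
```

```bash
python3 -m creep '0 0 0 0;0 0 0 0;0 0 0 0;0 0 0 0;0 0 -10 0;0 0 -25 0;0 0 -40 0;0 0 -40 0;0 0 -40 0;0 0 -15 0;0 0 0 0' 85.4
python3 - <<'E'
from h import *
print(go((.5983,.3665),np.radians(161),.19))
E
```

```text
time: 22.25
position: [0.5108, -0.0278, 0.263]
tool_rot: [3.141, 0.001, 2.812]
ft_force: [0.0, 0.7, -0.8]
opening: 1.004
grip_force: 0.0
[4.490e+01 4.014e+02 7.300e+01 1.000e-01]
```

```bash
python3 -m creep '2 15 0 0;4 35 0 0;4 35 0 0;4 35 0 0;4 35 0 0;4 35 0 0;4 35 0 0;4 35 0 0;4 35 0 0;4 35 0 0;3 35 0 0;2 25 0 0;2 11 0 0;0 0 0 0;0 0 0 0'
python3 - <<'E'
from h import *
print(go((.5983,.3665),np.radians(161),.143))
pw=eyes.camera_params("wrist");im=eyes.capture("wrist");cv2.imwrite("pics/w6.png",im[:,:,::-1])
H=cv2.cvtColor(im,cv2.COLOR_RGB2HSV).astype(int);h,s,v=H[...,0],H[...,1],H[...,2]
c,a,k=blob((h>112)&(h<130)&(s>120)&(v>60),proj(pw,[.5983,.3665,.171]),45);e=cv2.minEnclosingCircle(k.astype(np.float32));print(c,a,e,unproj(pw,[c,e[0]],.171))
T=eyes.capture("top");pt=eyes.camera_params("top");H=cv2.cvtColor(T,cv2.COLOR_RGB2HSV).astype(int)
c,a,k=blob((H[...,0]>100)&(H[...,0]<125)&(H[...,1]>90)&(H[...,2]>90),proj(pt,[.5108,-.0278,.158]),12);print("can",c,a,unproj(pt,c,.158))
E
```

```text
time: 24.12
position: [0.5979, 0.365, 0.2622]
tool_rot: [-3.141, 0.0, 2.811]
ft_force: [0.8, 0.4, 0.0]
opening: 0.999
grip_force: 0.0
[1.000e-01 1.500e+00 1.192e+02 0.000e+00]
[328.59756098 229.25457317] 656 ((325.5, 233.0), 20.155742645263672) [[0.59429929 0.37315523]
 [0.59627821 0.37012461]]
can [482.56939502 254.34163701] 281 [[ 0.51378704 -0.02728282]]
```

View pics/w6.png

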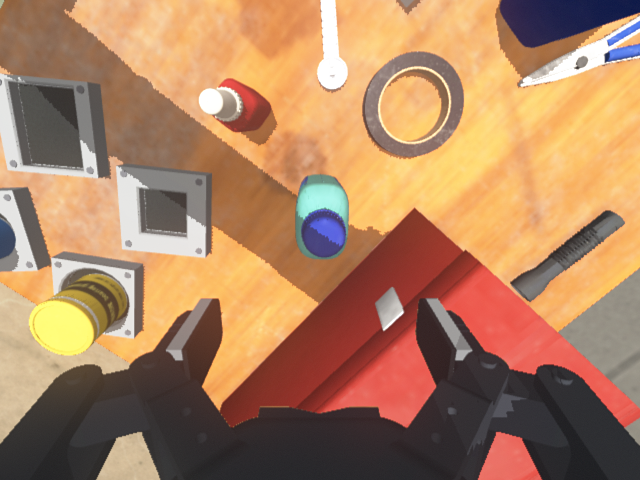

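The view shows the polish bottle with its cap centre near (324,232). The body's long axis is parallel to the tool's x, so its yaw is about 161°. The can is in place, about 4 mm off. Descending to the cap.

```bash
python3 -m creep '2 3 15 0;0 0 20 0;0 0 20 0;0 0 7 0;0 0 0 0;0 0 0 0'
python3 - <<'E'
from h import *
pw=eyes.camera_params("wrist");im=eyes.capture("wrist");cv2.imwrite("pics/w7.png",im[:,:,::-1])
H=cv2.cvtColor(im,cv2.COLOR_RGB2HSV).astype(int);h,s,v=H[...,0],H[...,1],H[...,2]
c,a,k=blob((h>108)&(h<132)&(s>100)&(v>40),proj(pw,[.597,.369,.171]),60);e=cv2.minEnclosingCircle(k.astype(np.float32));w=unproj(pw,[c,e[0]],.171);print(c,a,e,w,go(w[1],np.radians(161),.143))
b=(h>75)&(h<105)&(s>60)&(v>40);c,a,k=blob(b,proj(pw,[.597,.369,.14]),100);print(a,cv2.minAreaRect(k.astype(np.float32)))
E
```

```text
time: 24.98
position: [0.5972, 0.3698, 0.2012]
tool_rot: [3.141, 0.001, 2.812]
ft_force: [-0.4, -0.3, -0.4]
opening: 0.997
grip_force: 0.0
[318.5123095  269.24736225] 2559 ((317.5, 267.6587219238281), 31.662784576416016) [[0.59519593 0.36981814]
 [0.59410153 0.36959665]] [ 2.9 -1.2 58.3  0.1]
2931 ((316.5, 230.0), (86.0, 63.0), 90.0)
```

View pics/w7.png

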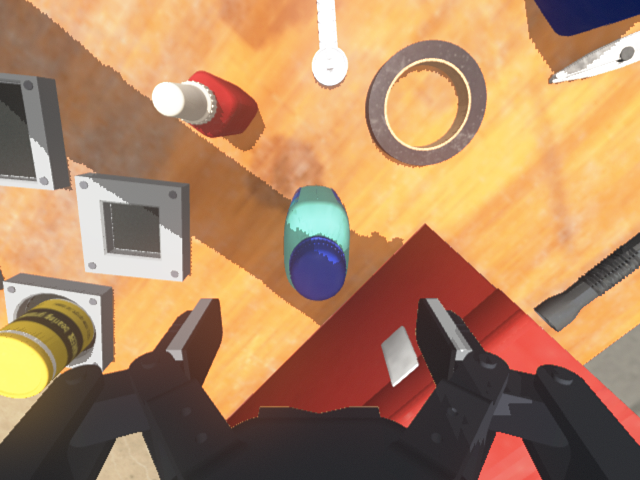

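The cap is centred between the fingers at (318,269), and the body stays aligned with the tool. Descending, gripping and lifting.

```bash
python3 -m creep '2 -1 15 0;0 0 15 0;0 0 15 0;0 0 10 0;0 0 3 0;0 0 0 0;0 0 0 0' ;python3 -m creep '0 0 0 0;0 0 0 0;0 0 0 0;0 0 0 0;0 0 0 0;0 0 0 0;0 0 0 0;0 0 0 0;0 0 0 0;0 0 0 0;0 0 0 0;0 0 0 0' 15 70
```

```text
time: 25.9
position: [0.595, 0.3695, 0.143]
tool_rot: [3.141, 0.001, 2.812]
ft_force: [0.5, -0.6, -0.1]
opening: 1.001
grip_force: 0.0
time: 27.4
position: [0.5948, 0.3698, 0.1429]
tool_rot: [3.14, 0.0, 2.812]
ft_force: [-1.3, 0.0, 6.0]
opening: 0.364
grip_force: 69.7
```

```bash
python3 -m creep '0 0 -8 0;0 0 -15 0;0 0 -20 0;0 0 -20 0;0 0 -20 0;0 0 -10 0;0 0 0 0';python3 - <<'E'
from h import *
print(go((.56,.2),np.radians(161),.24));print(go((.4308,.1108),np.radians(156),.151))
E
```

```text
time: 28.28
position: [0.595, 0.3695, 0.2364]
tool_rot: [3.14, 0.001, 2.812]
ft_force: [-0.1, 0.5, -3.1]
opening: 0.358
grip_force: 69.6
[-2.180e+01 -1.717e+02 -3.600e+00  1.000e-01]
[  71.5 -297.9   85.4    5.1]
```

```bash
python3 -m creep '-1 -8 0 0;-2 -18 0 0;-3 -20 0 0;-3 -22 0 0;-3 -22 0 0;-3 -22 0 0;-3 -22 0 0;-2 -20 0 0;0 -18 0 0;10 -18 0 0;16 -20 0 0;18 -22 0 0;18 -22 0 0;16 -20 0 0;10 -16 0 0;4 -8 0 0;0 0 0 2;0 0 0 3;0 0 0 0;0 0 0 0'
python3 - <<'E'
from h import *
print(go((.4308,.1108),np.radians(156),.151))
pw=eyes.camera_params("wrist");im=eyes.capture("wrist");cv2.imwrite("pics/w8.png",im[:,:,::-1])
H=cv2.cvtColor(im,cv2.COLOR_RGB2HSV).astype(int);h,s,v=H[...,0],H[...,1],H[...,2]
z=ctrl.state()["position"][2]
b=(h>75)&(h<105)&(s>60)&(v>40);c,a,k=blob(b,proj(pw,[.43,.11,z]),150);r=cv2.minAreaRect(k.astype(np.float32));print(a,r)
p=proj(pw,[.4308,.1108,.022]);c,a,k=blob((s<60)&(v>75),p,110);print(p,a,cv2.minAreaRect(k.astype(np.float32)))
S=eyes.capture("side");s0=S[:300,300:560,::-1];cv2.imwrite("pics/s8.png",np.hstack([cv2.resize(im[:,:,::-1],(480,360)),cv2.resize(s0,(312,360))]))
E
```

```text
time: 30.78
position: [0.4302, 0.111, 0.2352]
tool_rot: [-3.141, -0.0, 2.725]
ft_force: [0.7, 0.6, -3.1]
opening: 0.359
grip_force: 69.6
[-0.6  0.1 84.2  0.1]
5720 ((317.873291015625, 248.7365264892578), (83.2978286743164, 97.49613952636719), 0.8814039826393127)
[319.31318772 201.04094299] 5192 ((319.0, 200.0), (94.0, 96.0), 90.0)
```

View pics/s8.png

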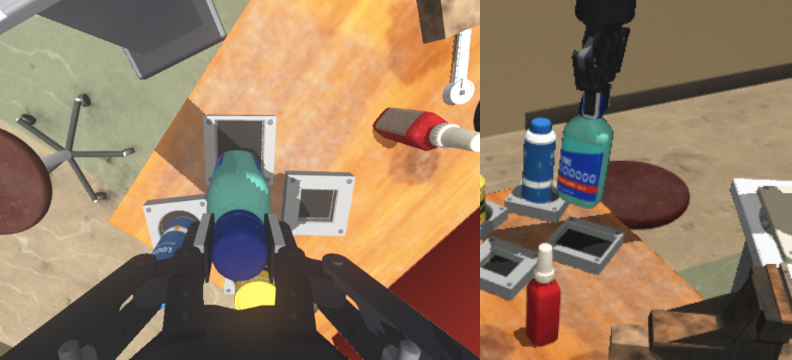

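The bottle hangs upright over the oblong recess, aligned within about 1°; the nest is centred at (319,200), with (319,201) predicted. Descending in checked steps.

```bash
python3 -m creep '0 0 12 0;0 0 20 0;0 0 18 0;0 0 10 0;0 0 5 0;0 0 0 0;0 0 0 0';python3 -m creep '0 0 4 0;0 0 4 0;0 0 4 0;0 0 0 0;0 0 0 0';python3 -m creep '0 0 3 0;0 0 2 0;0 0 0 0;0 0 0 0'
```

```text
time: 31.75
position: [0.4304, 0.1108, 0.1708]
tool_rot: [3.141, 0.001, 2.725]
ft_force: [-0.1, -0.2, -2.2]
opening: 0.364
grip_force: 69.6
time: 32.38
position: [0.4315, 0.1119, 0.1618]
tool_rot: [3.138, 0.002, 2.725]
ft_force: [-10.6, -1.2, 32.5]
opening: 0.361
grip_force: 76.5
time: 32.88
position: [0.4336, 0.1136, 0.1611]
tool_rot: [3.132, 0.006, 2.725]
ft_force: [-20.2, -0.3, 68.6]
opening: 0.361
grip_force: 88.4
```

Contact came about 11 mm early, so the foot is probably on the rim. Backing up to measure where the foot hangs.

```bash
python3 -m creep '0 0 -5 0;0 0 -10 0;0 0 -20 0;0 0 -20 0;0 0 -10 0;0 0 0 0;0 0 0 0;0 0 0 0'
python3 - <<'E'
from h import *
p=ctrl.state()["position"];print(go((.4308,.1108),np.radians(156),.151),p)
u=np.array([np.cos(np.radians(156)),np.sin(np.radians(156))]);v_=np.array([-u[1],u[0]])
for cam,rng in(("side",None),("top",None),("wrist",None)):
    P=eyes.camera_params(cam);im=eyes.capture(cam);H=cv2.cvtColor(im,cv2.COLOR_RGB2HSV).astype(int);h,s,v=H[...,0],H[...,1],H[...,2]
    X=np.r_[p[:2],p[2]-.143+.07]; c0=proj(P,X)
    teal=(h>72)&(h<128)&(s>90)&(v>25)
    c,a,k=blob(teal,c0,70 if cam!="wrist" else 130)
    lo,hi=k.min(0),k.max(0)
    # predicted silhouette of upright box
    q=np.array([proj(P,np.r_[p[:2]+sx*.0255*v_+sy*.0355*u,p[2]-.143+zz]) for sx in(-1,1) for sy in(-1,1) for zz in(0,.1)])
    print(cam,"seen",lo,hi,a,"pred",q.min(0).round(1),q.max(0).round(1))
    if cam=="side":
        for row in range(int(lo[1]),int(hi[1])+1,8):
            xs=k[k[:,1]==row,0]; print(row,xs.min(),xs.max(),end=" | ")
        for zz in(0,.03,.06,.1): print(zz,proj(P,np.r_[p[:2],p[2]-.143+zz]).round(1))
E
```

```text
time: 33.88
position: [0.4297, 0.1106, 0.2175]
tool_rot: [-3.141, -0.001, 2.725]
ft_force: [-0.0, 0.4, -1.9]
opening: 0.36
grip_force: 71.9
[-1.   0.6 66.5  0.1] [0.42966042 0.11059687 0.21753971]
side seen [364  87] [409 180] 2507 pred [366.1 117.5] [418.1 188. ]
87 400 401 | 95 383 403 | 103 383 401 | 111 373 405 | 119 370 409 | 127 369 409 | 135 368 407 | 143 367 406 | 151 366 405 | 159 380 403 | 167 366 402 | 175 373 399 | 0 [389.2 176.2]
0.03 [390.5 162.3]
0.06 [391.7 147.8]
0.1 [393.5 127.6]
top seen [396 279] [407 292] 34 pred [379.8 279.8] [428.6 330.9]
wrist seen [279 216] [358 373] 9743 pred [274.4 177.2] [365.  315.2]
```

The side view shows the bottle sitting about 7 mm toward -tool x at the cap and about 13 mm at the foot, a tilt of some 3°. This agrees with the contact force direction. Shift +13 mm and try again.

```bash
python3 -m creep '7 0 0 0;6 0 5 0;0 0 20 0;0 0 15 0;0 0 7 0;0 0 0 0;0 0 0 0';python3 -m creep '0 0 2 0;0 0 2 0;0 0 0 0;0 0 0 0';python3 -m creep '0 0 2 0;0 0 2 0;0 0 0 0;0 0 0 0'
```

```text
time: 34.9
position: [0.4185, 0.1161, 0.1718]
tool_rot: [3.141, 0.001, 2.724]
ft_force: [-0.3, -0.3, -2.7]
opening: 0.363
grip_force: 71.9
time: 35.4
position: [0.4181, 0.116, 0.1673]
tool_rot: [3.142, -0.0, 2.725]
ft_force: [0.8, 0.2, -2.8]
opening: 0.363
grip_force: 71.9
time: 35.9
position: [0.4182, 0.116, 0.1633]
tool_rot: [3.142, 0.0, 2.725]
ft_force: [-0.3, -0.9, -3.1]
opening: 0.364
grip_force: 71.9
```

```bash
python3 -m creep '0 0 2 0;0 0 2 0;0 0 0 0;0 0 0 0';python3 -m creep '0 0 2 0;0 0 2 0;0 0 0 0;0 0 0 0';python3 -m creep '0 0 1 0;0 0 1 0;0 0 0 0;0 0 0 0'
```

```text
time: 36.4
position: [0.4181, 0.116, 0.1593]
tool_rot: [3.142, -0.0, 2.725]
ft_force: [0.2, 0.2, -2.5]
opening: 0.358
grip_force: 71.9
time: 36.9
position: [0.4181, 0.116, 0.1553]
tool_rot: [3.142, -0.0, 2.725]
ft_force: [0.4, 0.2, -3.4]
opening: 0.357
grip_force: 71.9
time: 37.4
position: [0.4182, 0.116, 0.1533]
tool_rot: [3.142, 0.0, 2.725]
ft_force: [0.5, -0.5, -3.1]
opening: 0.353
grip_force: 71.9
```

In the recess. Seeking the floor.

```bash
python3 -m creep '0 0 1 0;0 0 1 0;0 0 0 0;0 0 0 0';python3 -m creep '0 0 1 0;0 0 0 0;0 0 0 0'; python3 -m creep '0 0 1 0;0 0 0 0;0 0 0 0'
```

```text
time: 37.9
position: [0.4181, 0.116, 0.1513]
tool_rot: [3.142, -0.0, 2.725]
ft_force: [0.3, 0.3, -3.2]
opening: 0.358
grip_force: 71.9
time: 38.28
position: [0.4184, 0.1162, 0.1508]
tool_rot: [3.141, 0.0, 2.725]
ft_force: [-2.0, -0.2, 4.9]
opening: 0.362
grip_force: 73.3
time: 38.65
position: [0.4189, 0.1164, 0.1507]
tool_rot: [3.14, 0.001, 2.725]
ft_force: [-4.0, -1.0, 14.9]
opening: 0.361
grip_force: 75.3
```

```bash
python3 -m creep '0 0 0 0;0 0 0 0;0 0 0 0' 15 20;python3 -m creep '0 0 0 0;0 0 0 0;0 0 0 0;0 0 0 0;0 0 0 0;0 0 -10 0;0 0 -25 0;0 0 -30 0;0 0 -30 0;0 0 -10 0;0 0 0 0' 85.4
python3 - <<'E'
from h import *
P=eyes.camera_params("side");im=eyes.capture("side");H=cv2.cvtColor(im,cv2.COLOR_RGB2HSV).astype(int);h,s,v=H[...,0],H[...,1],H[...,2]
c0=proj(P,[.4308,.1108,.078]);k=blob((h>72)&(h<128)&(s>90)&(v>25),c0,75)[2]
for row in range(k[:,1].min(),k[:,1].max()+1,8):
    xs=k[k[:,1]==row,0]; print(row,(xs.min()+xs.max())/2,end=" | ")
for zz in(.008,.038,.068,.108,.165): print(zz,proj(P,[.4308,.1108,zz]).round(1))
print(go((.484,.321),np.radians(156),.25))
E
```

```text
time: 39.02
position: [0.4189, 0.1164, 0.1507]
tool_rot: [3.14, 0.001, 2.725]
ft_force: [-4.4, -0.6, 14.8]
opening: 0.363
grip_force: 75.3
time: 40.4
position: [0.4183, 0.1161, 0.2545]
tool_rot: [3.141, 0.0, 2.725]
ft_force: [-0.9, 0.6, -0.8]
opening: 0.998
grip_force: 0.0
123 397.0 | 131 397.5 | 139 396.5 | 147 393.0 | 155 393.0 | 163 392.0 | 171 391.0 | 179 389.5 | 187 390.0 | 195 387.0 | 203 387.0 | 211 394.5 | 0.008 [386.1 205.3]
0.038 [387.2 192.5]
0.068 [388.4 179.2]
0.108 [390.  160.7]
0.165 [392.4 132.5]
[2.260e+01 2.143e+02 3.700e+00 1.000e-01]
```

```bash
python3 -m creep '2 15 0 0;3 30 0 0;3 30 0 0;3 30 0 0;3 30 0 0;3 30 0 0;3 30 0 0;2 19 0 0;0 0 0 0;0 0 0 0'
cat > m.py <<'E'
from h import *
pt=eyes.camera_params("top");T=eyes.capture("top");ps=eyes.camera_params("side");S=eyes.capture("side")
def f(I): H=cv2.cvtColor(I,cv2.COLOR_RGB2HSV).astype(int);return H[...,0],H[...,1],H[...,2]
h,s,v=f(T)
for n,m,X,r in(("pol cap",(h>108)&(h<130)&(s>120)&(v>50),[.4308,.1108,.179],16),("can",(h>95)&(h<125)&(s>90)&(v>90),[.511,-.028,.158],12),("tin",(h>18)&(h<35)&(s>120)&(v>100),[.633,.051,.083],25),("sealer red",((h<8)|(h>172))&(s>120)&(v>40),[.484,.321,.085],18),("pol teal",(h>72)&(h<103)&(s>60)&(v>30),[.4308,.1108,.13],30)):
    try:
        c,a,k=blob(m,proj(pt,X),r); w=(unproj(pt,k,X[2])*1000).astype(np.float32); print(n,a,unproj(pt,c,X[2]).round(4),cv2.minAreaRect(w))
    except ValueError: print(n,"none")
h,s,v=f(S);k=blob((s<70)&(v>110),proj(ps,[.484,.321,.13]),28)[2];print("nozzle side px top",k[k[:,1]<=k[:,1].min()+3].mean(0),k.min(0),k.max(0),"pred",proj(ps,[.484,.321,.154]),proj(ps,[.484,.321,.1]))
E
python3 m.py
python3 - <<'E'
from h import *
pw=eyes.camera_params("wrist");I=eyes.capture("wrist");H=cv2.cvtColor(I,cv2.COLOR_RGB2HSV).astype(int);h,s,v=H[...,0],H[...,1],H[...,2]
p=proj(pw,[.484,.321,.154]);c,a,k=blob((s<90)&(v>110),p,40);print(p,c,a,cv2.boundingRect(k),unproj(pw,[c],.154))
print(proj(pw,[.484,.321,.097]));print(ctrl.state()["position"])
E
```

```text
time: 41.7
position: [0.4845, 0.3201, 0.2536]
tool_rot: [-3.14, -0.001, 2.724]
ft_force: [-0.7, -1.1, 0.0]
opening: 0.998
grip_force: 0.0
pol cap 263 [[0.4229 0.1149]] ((423.6193542480469, 114.9866943359375), (31.944011688232422, 29.99874496459961), 43.28500747680664)
can 290 [[ 0.5137 -0.0272]] ((513.5502319335938, -27.14129638671875), (31.693126678466797, 32.486785888671875), 42.486637115478516)
tin 1038 [[0.6331 0.0516]] ((632.8063354492188, 51.71706008911133), (69.24668884277344, 68.22763061523438), 88.14979553222656)
sealer red none
pol teal 582 [[0.4299 0.1163]] ((426.8015441894531, 113.82635498046875), (49.06336975097656, 67.56340026855469), 63.7972297668457)
nozzle side px top [361.57142857 193.71428571] [327 192] [374 235] pred [354.61894155 204.23984942] [353.43653196 232.958732  ]
[320.50884005 231.91473246] [323.25053533 220.37901499] 934 (308, 201, 31, 41) [[0.47655779 0.32651599]]
[320.2165618 212.7466128]
[0.4847307  0.31984986 0.25437386]
```

The tin, can and polish bottle are all within tolerance. The sealer nozzle is about 3 mm toward +tool y. Approach and re-measure closer in.

```bash
python3 -m creep '0 2 15 0;0 0 25 0;0 0 15 0;0 0 0 0;0 0 0 0'
python3 - <<'E'
from h import *
pw=eyes.camera_params("wrist");I=eyes.capture("wrist");cv2.imwrite("pics/w9.png",I[:,:,::-1]);H=cv2.cvtColor(I,cv2.COLOR_RGB2HSV).astype(int);h,s,v=H[...,0],H[...,1],H[...,2]
p=proj(pw,[.484,.3225,.154]);c,a,k=blob((s<90)&(v>110),p,55);print(p,c,a,cv2.boundingRect(k))
for r in range(k[:,1].min(),k[:,1].max()+1,5):
    x=k[k[:,1]==r,0];print(r,x.min(),x.max(),end=" | ")
print(proj(pw,[.484,.3225,.1]),ctrl.state()["position"])
q=ctrl.state()["position"];print("tool axis px",proj(pw,[q[0],q[1],.154]),proj(pw,[q[0],q[1],.1]))
k=blob(((h<8)|(h>172))&(s>120)&(v>40),proj(pw,[.484,.3225,.085]),80)[2];print(cv2.minAreaRect(k.astype(np.float32)),cv2.approxPolyDP(k,6,True).ravel())
E
```

```text
time: 42.48
position: [0.4858, 0.3226, 0.2]
tool_rot: [3.141, 0.0, 2.724]
ft_force: [0.2, -0.4, 0.2]
opening: 0.994
grip_force: 0.0
[318.16829643 258.70361915] [319.71571906 242.8909699 ] 1495 (302, 218, 37, 53)
218 316 324 | 223 307 332 | 228 304 335 | 233 302 337 | 238 302 337 | 243 303 337 | 248 306 334 | 253 306 334 | 258 306 333 | 263 308 332 | 268 313 327 | [318.21776426 231.25504215] [0.48589577 0.32266314 0.20020369]
tool axis px [319.68738985 261.26581405] [319.43227636 233.35970858]
((322.9740905761719, 218.90158081054688), (49.23540115356445, 60.3205680847168), 30.25643539428711) [318 182 293 222 301 241 312 218 332 221 339 238 347 225 339 196]
```

Tip centre row 257 against tool axis row 261, with columns equal, so it is aligned to about 2 mm. Descending to grip the collar.

```bash
python3 -m creep '1 0 15 0;0 0 25 0;0 0 25 0;0 0 25 0;0 0 15 0;0 0 7 0;0 0 0 0;0 0 0 0';python3 -m creep '0 0 0 0;0 0 0 0;0 0 0 0;0 0 0 0;0 0 0 0;0 0 0 0;0 0 0 0;0 0 0 0;0 0 0 0;0 0 0 0;0 0 0 0;0 0 0 0;0 0 0 0' 8 40
```

```text
time: 43.52
position: [0.4851, 0.3231, 0.0882]
tool_rot: [3.14, 0.001, 2.724]
ft_force: [0.4, -0.6, 0.8]
opening: 1.004
grip_force: 0.0
time: 45.15
position: [0.4849, 0.3232, 0.0878]
tool_rot: [3.14, 0.0, 2.725]
ft_force: [0.5, 1.0, 4.6]
opening: 0.418
grip_force: 36.8
```

```bash
python3 -m creep '0 0 0 0;0 0 0 0;0 0 0 0'
python3 - <<'E'
from h import *
ps=eyes.camera_params("side");S=eyes.capture("side");H=cv2.cvtColor(S,cv2.COLOR_RGB2HSV).astype(int);h,s,v=H[...,0],H[...,1],H[...,2]
k=blob(((h<8)|(h>172))&(s>120)&(v>40),proj(ps,[.484,.321,.05]),50)[2]
for r in range(k[:,1].min(),k[:,1].max()+1,8):
    x=k[k[:,1]==r,0];print(r,x.min(),x.max(),end=" | ")
for z in(0,.03,.06,.085,.088): print(z,proj(ps,[.4849,.3232,z]).round(1))
E
```

```text
time: 45.52
position: [0.4849, 0.3232, 0.0878]
tool_rot: [3.14, 0.0, 2.725]
ft_force: [0.6, 0.6, 5.4]
opening: 0.419
grip_force: 36.8
233 361 362 | 241 354 367 | 249 339 366 | 257 339 366 | 265 339 365 | 273 338 364 | 281 340 364 | 0 [350.9 281.1]
0.03 [351.4 267.7]
0.06 [352.  253.6]
0.085 [352.5 241.4]
0.088 [352.5 239.9]
```

The fingertips caught the shoulder (35.7 mm). Reopen slightly, rise 8 mm and grip the cap.

```bash
python3 -m creep '0 0 0 0;0 0 0 0;0 0 0 0;0 0 -4 0;0 0 -4 0;0 0 0 0' 50;python3 -m creep '0 0 0 0;0 0 0 0;0 0 0 0;0 0 0 0;0 0 0 0;0 0 0 0;0 0 0 0;0 0 0 0;0 0 0 0' 6 40
```

```text
time: 46.32
position: [0.4849, 0.323, 0.0959]
tool_rot: [3.141, 0.0, 2.724]
ft_force: [0.0, 0.4, 0.0]
opening: 0.587
grip_force: 0.0
time: 47.45
position: [0.4847, 0.3229, 0.0955]
tool_rot: [3.141, 0.0, 2.725]
ft_force: [1.3, 0.9, 5.5]
opening: 0.324
grip_force: 34.8
```

```bash
python3 -m creep '0 0 0 0;0 0 0 0;0 0 0 0;0 0 -3 0;0 0 -3 0;0 0 0 0' 40;python3 -m creep '0 0 0 0;0 0 0 0;0 0 0 0;0 0 0 0;0 0 0 0;0 0 0 0;0 0 0 0;0 0 0 0;0 0 0 0' 5 45
```

```text
time: 48.2
position: [0.4848, 0.323, 0.1017]
tool_rot: [3.141, 0.0, 2.725]
ft_force: [-0.5, -0.7, 0.3]
opening: 0.467
grip_force: 0.0
time: 49.32
position: [0.4848, 0.323, 0.1015]
tool_rot: [3.141, 0.0, 2.725]
ft_force: [0.5, 1.8, 5.6]
opening: 0.259
grip_force: 43.8
```

Lift test.

```bash
python3 -m creep '0 0 -5 0;0 0 -10 0;0 0 0 0;0 0 0 0'
python3 - <<'E'
from h import *
ps=eyes.camera_params("side");S=eyes.capture("side");cv2.imwrite("pics/s10.png",S[:,:,::-1]);H=cv2.cvtColor(S,cv2.COLOR_RGB2HSV).astype(int);h,s,v=H[...,0],H[...,1],H[...,2]
k=blob(((h<8)|(h>172))&(s>120)&(v>40),proj(ps,[.484,.321,.05]),50)[2]
for r in range(k[:,1].min(),k[:,1].max()+1,6):
    x=k[k[:,1]==r,0];print(r,x.min(),x.max(),end=" | ")
for z in(0.015,.045,.075,.1): print(z,proj(ps,[.4848,.323,z]).round(1))
E
```

```text
time: 49.82
position: [0.4845, 0.3227, 0.1162]
tool_rot: [-3.141, -0.0, 2.725]
ft_force: [1.2, -1.3, -0.6]
opening: 0.266
grip_force: 43.2
225 362 362 | 231 339 366 | 237 339 368 | 243 339 367 | 249 339 367 | 255 339 366 | 261 339 366 | 267 339 365 | 273 340 365 | 279 344 359 | 0.015 [351.2 274.4]
0.045 [351.7 260.6]
0.075 [352.3 246.2]
0.1 [352.8 233.7]
```

Lifted with no slip. Continue up, then to the square nest, turning -31°.

```bash
python3 -m creep '0 0 -10 0;0 0 -15 0;0 0 -15 0;0 0 -10 0;0 0 0 0;0 0 0 0';python3 - <<'E'
from h import *
print(go((.5575,.1853),np.radians(156+31),.11))
E
```

```text
time: 50.62
position: [0.4844, 0.3227, 0.1659]
tool_rot: [-3.141, -0.0, 2.725]
ft_force: [-0.2, -0.1, -1.6]
opening: 0.265
grip_force: 43.2
[-122.5  -96.    55.9  -30.9]
```

```bash
python3 -m creep '-6 -5 0 0;-14 -11 0 0;-18 -14 0 0;-18 -14 0 0;-18 -14 0 0;-18 -14 0 0;-16 -12 0 0;-10 -8 0 0;-4 -4 0 0;0 0 0 -4;0 0 0 -8;0 0 0 -8;0 0 0 -7;0 0 0 -4;0 0 0 0;0 0 0 0';python3 - <<'E'
from h import *
print(go((.5575,.1853),np.radians(156+31),.11));q=ctrl.state()["position"];z0=q[2]-.1017
for n in("side","top","wrist"):
    p=eyes.camera_params(n);I=eyes.capture(n);H=cv2.cvtColor(I,cv2.COLOR_RGB2HSV).astype(int);h,s,v=H[...,0],H[...,1],H[...,2]
    c0=proj(p,[q[0],q[1],z0+.045])
    try:
        c,a,k=blob(((h<8)|(h>172))&(s>120)&(v>25),c0,40 if n!="wrist" else 90)
    except ValueError: print(n,"none");continue
    print(n,a,c.round(1),cv2.boundingRect(k),cv2.minAreaRect(k.astype(np.float32)),"pred",[proj(p,[q[0],q[1],z0+z]).round(1).tolist() for z in(0,.03,.06,.085)])
    if n=="side":
        for r in range(k[:,1].min(),k[:,1].max()+1,6):
            x=k[k[:,1]==r,0];print(r,x.min(),x.max(),end=" | ")
E
```

```text
time: 52.62
position: [0.5571, 0.1858, 0.1663]
tool_rot: [3.141, -0.0, -3.019]
ft_force: [-0.0, -0.7, -1.1]
opening: 0.264
grip_force: 43.2
[-0.3 -0.6 56.3  0. ]
side 1243 [317.  177.2] (304, 149, 26, 56) ((316.5, 176.5), (25.0, 55.0), 0.0) pred [[316.9, 199.4], [316.8, 185.4], [316.6, 170.8], [316.4, 158.1]]
149 324 324 | 155 305 329 | 161 305 329 | 167 304 329 | 173 305 329 | 179 305 329 | 185 306 329 | 191 305 329 | 197 305 329 | 203 313 322 | top none
wrist 3900 [324.1 254.2] (277, 205, 85, 87) ((317.9642333984375, 247.31927490234375), (84.83984375, 84.53694915771484), 88.26429748535156) pred [[319.8, 233.2], [319.9, 247.0], [320.1, 264.7], [320.4, 283.8]]
```

The side view has the bottle plumb and centred (317 px against 316.8 predicted). Lowering.

```bash
python3 -m creep '0 0 10 0;0 0 15 0;0 0 10 0;0 0 5 0;0 0 0 0;0 0 0 0';python3 -m creep '0 0 3 0;0 0 3 0;0 0 0 0;0 0 0 0';python3 -m creep '0 0 3 0;0 0 3 0;0 0 0 0;0 0 0 0';python3 -m creep '0 0 2 0;0 0 0 0;0 0 0 0';python3 -m creep '0 0 1 0;0 0 0 0;0 0 0 0'
```

```text
time: 53.52
position: [0.5575, 0.1857, 0.1267]
tool_rot: [3.141, 0.001, -3.018]
ft_force: [0.1, -0.7, -1.4]
opening: 0.27
grip_force: 43.2
time: 54.02
position: [0.5572, 0.1856, 0.1203]
tool_rot: [3.142, -0.0, -3.018]
ft_force: [0.9, 0.7, -1.6]
opening: 0.264
grip_force: 43.2
time: 54.52
position: [0.5573, 0.1856, 0.1143]
tool_rot: [3.142, -0.0, -3.018]
ft_force: [-0.0, -0.5, -2.1]
opening: 0.266
grip_force: 43.2
time: 54.9
position: [0.5573, 0.1856, 0.1123]
tool_rot: [3.141, -0.0, -3.018]
ft_force: [0.3, -0.3, -1.0]
opening: 0.264
grip_force: 43.2
time: 55.28
position: [0.5572, 0.1856, 0.1113]
tool_rot: [3.142, -0.0, -3.018]
ft_force: [-0.2, 0.5, -1.3]
opening: 0.265
grip_force: 43.2
```

```bash
python3 -m creep '0 0 1 0;0 0 0 0;0 0 0 0';python3 -m creep '0 0 1 0;0 0 0 0;0 0 0 0'
```

```text
time: 55.65
position: [0.5572, 0.1856, 0.1103]
tool_rot: [3.142, -0.0, -3.018]
ft_force: [0.1, -0.8, -0.8]
opening: 0.262
grip_force: 43.2
time: 56.02
position: [0.5574, 0.1857, 0.1096]
tool_rot: [3.141, 0.0, -3.018]
ft_force: [-0.4, 0.3, 2.8]
opening: 0.257
grip_force: 43.5
```

```bash
python3 -m creep '0 0 0 0;0 0 0 0;0 0 0 0;0 0 0 0;0 0 -8 0;0 0 -20 0;0 0 -30 0;0 0 -40 0;0 0 -40 0;0 0 -15 0;0 15 0 0;0 30 0 0;0 35 0 0;0 35 0 0;0 35 0 0;0 35 0 0;0 15 0 0;0 0 0 0;0 0 0 0' 60; python3 m.py
python3 - <<'E'
from h import *
pt=eyes.camera_params("top");T=eyes.capture("top");ps=eyes.camera_params("side");S=eyes.capture("side")
f=lambda I:cv2.cvtColor(I,cv2.COLOR_RGB2HSV).astype(int)
def g(I,p,m,X,r,n):
    H=f(I);c,a,k=blob(m(H[...,0],H[...,1],H[...,2]),proj(p,X),r);print(n,a,c.round(1),"bbox",cv2.boundingRect(k),"pred",proj(p,X).round(1));return c
red=lambda h,s,v:((h<8)|(h>172))&(s>120)&(v>35)
blue=lambda h,s,v:(h>106)&(h<130)&(s>110)&(v>35)
c=g(T,pt,red,[.5575,.1853,.093],20,"sealer top");print(unproj(pt,c,.085))
g(S,ps,red,[.5575,.1853,.05],50,"sealer side");print(proj(ps,[.5575,.1853,.008]),proj(ps,[.5575,.1853,.093]))
a=g(T,pt,blue,[.423,.115,.179],16,"pcap top");b=g(S,ps,blue,[.423,.115,.167],18,"pcap side")
print("polish cap tri (centroids differ)",tri(pt,a,ps,b),proj(ps,[.423,.115,.179]),proj(ps,[.423,.115,.148]))
teal=lambda h,s,v:(h>72)&(h<103)&(s>60)&(v>30)
g(S,ps,teal,[.423,.115,.12],40,"teal side");print(proj(ps,[.423,.115,.008]),proj(ps,[.423,.115,.148]))
O=cv2.cvtColor(cv2.imread("pics/top0.png"),cv2.COLOR_BGR2RGB)
for n,(x0,y0,x1,y1) in dict(torch=(355,125,415,180),tape=(185,225,235,280)).items():
    r=cv2.matchTemplate(T[y0-10:y1+10,x0-10:x1+10],O[y0:y1,x0:x1],5);_,v,_,l=cv2.minMaxLoc(r);print(n,l[0]-10,l[1]-10,v)
E
```

```text
time: 58.4
position: [0.5332, 0.3825, 0.2621]
tool_rot: [-3.141, 0.0, -3.019]
ft_force: [0.7, -0.7, 0.1]
opening: 0.705
grip_force: 0.0
pol cap 257 [[0.4226 0.1145]] ((422.7525329589844, 114.98722839355469), (30.48906707763672, 26.865787506103516), 88.43506622314453)
can 287 [[ 0.5137 -0.0272]] ((513.5502319335938, -27.14129638671875), (31.693126678466797, 32.486785888671875), 42.486637115478516)
tin 1034 [[0.6331 0.0516]] ((632.8057861328125, 51.701454162597656), (69.27792358398438, 68.2276611328125), 88.14942932128906)
sealer red none
pol teal 584 [[0.4299 0.1162]] ((426.8833923339844, 114.35612487792969), (49.42697525024414, 67.43183898925781), 61.73228073120117)
nozzle side px top [333.46153846 205.69230769] [328 204] [353 229] pred [354.61894155 204.23984942] [353.43653196 232.958732  ]
sealer top 210 [356.3 240. ] bbox (347, 226, 23, 24) pred [358.3 236. ]
[[0.55058472 0.18901775]]
sealer side 1144 [317.4 202.7] bbox (305, 178, 25, 52) pred [316.9 205.9]
[317.12299398 224.28032216] [316.58617626 185.9641467 ]
pcap top 276 [405.  309.8] bbox (395, 300, 20, 20) pred [405.  309.8]
pcap side 380 [397.  134.3] bbox (387, 123, 20, 23) pred [397.  132.8]
polish cap tri (centroids differ) [0.42226263 0.11267304 0.1628681 ] [397.57120782 126.58359919] [396.0859995  142.49755858]
teal side 1132 [393.9 160.6] bbox (372, 141, 41, 55) pred [394.8 156.3]
[390.08450771 206.80335036] [396.0859995  142.49755858]
torch 0 0 0.9944806694984436
tape 9 -10 0.18012861907482147
```

Run:
```python
from h import *
S=eyes.capture("side")[:,:,::-1];O=cv2.imread("pics/side0.png");x0,y0,x1,y1=265,318,310,392
r=cv2.matchTemplate(S[y0-10:y1+10,x0-10:x1+10],O[y0:y1,x0:x1],5);_,v,_,l=cv2.minMaxLoc(r);print("tape",l[0]-10,l[1]-10,v)
if v>.8 and abs(l[0]-10)<3: print(ctrl.close_job())
```

```text
tape 0 0 0.9297916293144226
the job is handed in; nothing more can be done
None
```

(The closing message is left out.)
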